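Gauge the cut of a two-part shoe last with a tapered feeler

ROBOT

A 7-joint arm with a two-finger parallel gripper is mounted at the origin on the work surface. World frame = base frame: x ahead of the robot, y to its left, z up, the work surface at z = 0. Lengths are in m, angles in rad, forces in N, time in s.
With the tool pointing down it reaches from about 0.425 to 0.875 m from the base axis. Payload 4.7 kg.
Tool frame: the origin (TCP) lies on the centre line of the jaws, within the pads' length; the fingertips stand 22 mm ahead of it and the grasp point (between the pads) lies 3 mm ahead of it; z points along the fingers, y is the direction in which the jaws open and shut (so a half turn about z gives the same grasp; the last joint's range is limited). The gripper opens to 87 mm and grips with 3 to 60 N. Pads are 19 mm wide; open, the fingers measure 117 mm over their backs; the gripper's body (75 mm by 190 mm) begins 51 mm behind the grasp point.
Start: joints at [-1.18, 0.321, -0.07, 1.45, 0.023, 1.371, -0.057], TCP at [0.239, 0.604, 0.245] pointing down, gripper open.
Joint ranges: [-2.86, 2.86], [-0.3, 2.09], [-1.38, 1.24], [0.06, 2.45], [-1.56, 4.7], [0.09, 2.05], [-2.69, 2.69]. Speed limits (rad/s): [2.57, 2.57, 3.14, 3.14, 3.14, 3.14, 3.14].

INTERFACE

Orientations are given as a rotation vector (axis times angle).
In Python, from bench import ctrl, imaging, close_job, finder gives the robot as it stands. The module is installed in compiled form; this text tells all that it offers.
- The arm moves only by the shell command python3 -m jog 'ROWS' [FORCE]. ROWS is JSON, a list that holds one entry, the list of rows, each a list of 7 numbers: the shift along the tool's x, y, z in cm, then the turn, a rotation vector about the tool's x, y, z in degrees, then the finger opening in cm, from 0 to 8.7. In form: [[[dx, dy, dz, ax, ay, az, claw], ...]]. A call has 1 to 12 rows; each row shifts and turns the commanded pose from where the row before left it, along the tool's axes as they then stand; what a row does not reach is not made up. A row lasts 1/10 s, in which the tool goes at most 50 mm and 8.59 degrees, less where a joint would pass 70% of its speed; a pose out of reach is approached as far as the arm can. A call is refused whole if a number of a shift passes 5 or a number of a turn 8.59, either way. A call with a gripper value outside its range is refused whole. The fingers move at their own pace and stop on an object; FORCE is the grip in N (left out, the last holds). Time passes only in rows, so rows that do not move let the fingers close. It gives the time, the measured TCP pose, the force and the opening at its end, in the units of the state.
- ctrl.get_state(): the state, without advancing time (a new reading comes with each control period).
- imaging.get_image(name): name is "scene" or "top" or "wrist"; returns a dict with "frame" (420x560x3 uint8, red, green, blue), "intrinsics" (3x3 intrinsics, pixels), "pose" (4x4, takes a point from camera to world coordinates). Camera axes: x right, y down, z forward; pixel columns grow to the right and rows downward; lengths in m; the calibration is good to about 2 mm. A picture is of the moment at which its call begins. There is no depth.
- close_job(): hands the job in, once; it reports no verdict.
Trained networks look in the newest picture that a camera, given by its name, has taken for a name from the list of things; names that differ only in an ending like _2 or _b are one class to them, and where a whole thing is asked for, a point or a joint stands for the part that bears it (a point fixed in the world has none). Each returns a list of dicts, best first, with "conf" (0 to 1); they miss things now and then, are a little off and sometimes report something else, mostly with a low value. They report only what shows in the picture. A call takes as long as a camera call. They do not tell look-alikes from the thing itself.
- finder.trace(label, camera): "region" (420x560 bool, what is visible of it) and "point" ([row, column] as shares, 0 to 1, of the picture: columns of its width, rows of its height, amid what is visible of it).
- finder.spot_point(label, camera): "point" ([row, column] as shares, 0 to 1, of the picture: columns of its width, rows of its height: a listed point, or the origin of a listed thing).
The state is a dict: "time": time; "joint_positions": joint angles; "qd": joint speeds; "joint_torque": joint torques, N m; "position": TCP position; "tool_rot": TCP orientation; "ft_force": force on the tool from outside, world axes, zero at the start; "torque": the same for the moment, N m; "grip_width": opening from 0.0 (shut) to 1.0 (fully open).
Only numpy, scipy, OpenCV 4.12 (cv2) and the standard library are available. Lean on these libraries where they do the work, as an engineer would, in place of code of your own. Each camera call takes 0.05 s, during which the arm holds its last target. There are 200 camera calls.

TASK

Take the tapered feeler blade by its red handle out of the wooden stand and slide it down into the slanting cut between the heel and toe parts of the green shoe last, in the middle of its width, until you feel it drag on both faces at once; stop there without forcing the heel part back. Let go and leave the blade standing snug in the cut for reading, with the other things on the bench undisturbed.

Things in the scene. Friction and masses are not known exactly. Their poses are not given: they have to be found in the camera images.
- feeler: tapered feeler, origin at the centre of the blade's tip, z up to the handle, hanging upright in the stand at the start. Steel blade z = 0 to 80 mm, 28 mm wide (y), thickness (x) growing evenly from 4 mm at the tip to 18.4 mm, symmetric, so it fits either way round. Red handle z = 80 to 140 mm, 24 mm thick (x), 44 mm wide (y). About 0.14 kg
- side_a (a point): point in the middle of the blade's +x flank, 25 mm above the tip
- side_b (a point): point in the middle of the blade's -x flank, 25 mm above the tip
- stand: fixed wooden block 60 x 80 mm, 95 mm high, on a 70 x 90 mm foot; a slot in its top, 21 mm (x) by 34 mm (y), in which the blade hangs by the handle's shoulders, feeler x along stand x, tip 15 mm above the bench; origin under its centre
- carrier: fixed aluminium plate of the shoe last, 300 x 90 x 12 mm; origin on the bench under the cut, x towards the toe; the last, 260 x 86 mm and 115 mm high, stands on it
- toe: green front part of the last, fixed; its origin and axes are those of the carrier
- heel: green heel part of the last; slides along carrier -x by up to 6 mm from its closed place and is held there by friction (gives way at about 14 N); where it stands, so how wide the cut is, differs between starts. At its closed place its origin and axes are the carrier's
- heel_face (a point): upper edge, mid-width, of the heel part's aluminium face of the cut, about 110 mm above the bench: x axis square out of the face into the cut, z up along the face, y across the last. The face is flat, 60 mm wide and 45 mm deep (-z); below it the cut widens, so the tip may pass through
- toe_face (a point): the same for the toe part's face (x into the cut, towards the heel). The faces form a V of 10.3 degrees like the blade's taper: a snug blade lies flat on both. The cut's middle plane leans 25 degrees from vertical, its top towards the heel. At the upper edges the cut is 9.5 to 14 mm wide, so the blade goes in 30 to 58 mm deep
- sole_black: black rubber shoe sole lying flat, 185 x 76 x 16 mm, bystander; origin under its centre
- sole_white: white plastic shoe sole lying flat, 185 x 76 x 16 mm, bystander; origin under its centre
- tape: roll of tape lying flat, 72 mm across, 24 mm high, bystander; origin under its centre
- glue: white glue bottle, 44 mm across, 130 mm high, bystander; origin under its centre
- knife: closed craft knife lying flat, 160 mm long, 12 mm high, bystander; origin under it, long axis x
- pot: blue ceramic cup, 72 mm across, 80 mm high, bystander; origin under its centre
- tin: blue tin box 70 x 100 x 40 mm, bystander; origin under its centre
There are look-alikes about, which are no part of the job. There is more than one size of the feeler; the one meant has the size given above.

How it is judged:
By the outcome, as a careful person would: the job done as asked, in the order asked, and still so for the second after the job is handed in, with the robot touching nothing.
It also fails if it takes over 43 s, if anything falls off the work surface, if the arm or the gripper's body presses on something with over 40 N, if the wrist force passes 120 N, or if a joint passes its speed limit or range.

## Working session

There is one attempt and no reset: what is moved stays moved. The work goes in short steps, Python scripts to look and compute and a shell command to move; the robot and the scene stay as the last step left them, time stands still between calls to the robot, and variables do not carry over. Pictures are saved under pics/ and viewed, about 8 in all and at most 12, crops included, and the job is handed in when it is done.

```bash
mkdir -p pics; cat > h.py <<'E'
import numpy as np, cv2
from bench import ctrl, imaging, finder
from scipy.spatial.transform import Rotation as R
def grab(n,save=None):
    d=imaging.get_image(n)
    if save: cv2.imwrite('pics/'+save,d['frame'][:,:,::-1])
    return d
def ray(d,u,v):
    T=np.array(d['pose']);r=T[:3,:3]@np.linalg.inv(d['intrinsics'])@[u,v,1];return T[:3,3],r/np.linalg.norm(r)
def onz(d,u,v,z):
    o,r=ray(d,u,v);return o+r*(z-o[2])/r[2]
def tri(rs):
    A=0;b=0
    for o,r in rs:
        P=np.eye(3)-np.outer(r,r);A=A+P;b=b+P@o
    x=np.linalg.solve(A,b);return x,[np.linalg.norm((np.eye(3)-np.outer(r,r))@(x-o)) for o,r in rs]
def proj(d,p):
    T=np.linalg.inv(d['pose']);c=T[:3,:3]@np.array(p)+T[:3,3];q=np.array(d['intrinsics'])@c;return q[:2]/q[2]
def spots(l,cam):return [(round(s['conf'],2),round(s['point'][1]*560,1),round(s['point'][0]*420,1)) for s in finder.spot_point(l,cam)][:4]
def st():
    s=ctrl.get_state();return s,np.array(s['position']),R.from_rotvec(s['tool_rot'])
E
python3 - <<'E'
from h import *
a=grab('scene','s.png');b=grab('top','t.png')
cv2.imwrite('pics/st.png',cv2.resize(np.hstack([a['frame'],b['frame']])[:,:,::-1],None,fx=.714,fy=.714))
for c,d in(('scene',a),('top',b)):
    print(c,np.round(d['pose'],3).tolist(),np.round(d['intrinsics'],0).tolist())
    for l in ['feeler','stand','carrier','heel_face','toe_face','side_a']:print(l,spots(l,c))
print(ctrl.get_state())
E
```

```text
scene [[-0.704, 0.413, -0.577, 1.146], [0.71, 0.427, -0.56, 0.554], [0.015, -0.804, -0.594, 0.677], [0.0, 0.0, 0.0, 1.0]] [[401.0, 0.0, 281.0], [0.0, 401.0, 208.0], [0.0, 0.0, 1.0]]
feeler [(0.83, 292.2, 293.1), (0.81, 347.7, 251.9)]
stand [(0.95, 316.9, 266.3), (0.59, 226.6, 273.4)]
carrier [(0.88, 221.1, 216.8)]
heel_face [(0.64, 224.4, 178.7), (0.29, 407.3, 349.4)]
toe_face [(0.88, 220.1, 181.8)]
side_a [(0.96, 291.2, 279.7), (0.88, 348.7, 247.5), (0.84, 350.4, 243.3), (0.64, 282.4, 280.5)]
top [[0.138, -0.968, 0.21, 0.352], [-0.99, -0.134, 0.031, -0.026], [-0.002, -0.212, -0.977, 1.13], [0.0, 0.0, 0.0, 1.0]] [[408.0, 0.0, 278.0], [0.0, 408.0, 210.0], [0.0, 0.0, 1.0]]
feeler [(0.91, 237.4, 169.0), (0.8, 227.4, 205.8), (0.65, 219.6, 239.3)]
stand [(0.7, 234.5, 205.1)]
carrier [(0.65, 346.2, 207.0)]
heel_face [(0.6, 354.8, 205.5)]
toe_face [(0.73, 354.4, 195.2)]
side_a [(0.96, 239.2, 162.6), (0.63, 230.7, 167.3), (0.51, 221.4, 237.4), (0.45, 217.7, 239.6)]
{'time': 0.7, 'joint_positions': array([-1.17990793,  0.32097003, -0.07010787,  1.45047972,  0.02262933,
        1.37080967, -0.0568885 ]), 'qd': array([ 7.87545630e-05,  4.04292887e-05,  3.58220238e-04, -4.00545837e-04,
       -6.38080327e-04,  1.37887768e-03, -2.41478970e-03]), 'joint_torque': array([-4.34693629e-04, -4.90939951e+01, -4.03006347e-01, -3.12699294e+01,
       -6.35241391e-02,  3.33492493e-02,  2.50436318e-05]), 'position': array([0.23919444, 0.60441512, 0.24461627]), 'tool_rot': array([5.88278870e-01, 3.08592864e+00, 1.68403220e-04]), 'ft_force': array([ 0.48024816,  1.02559192, -0.38171603]), 'torque': array([ 0.01217521,  0.01478243, -0.01787134]), 'grip_width': 1.0014174529528075}
```

View pics/s.png

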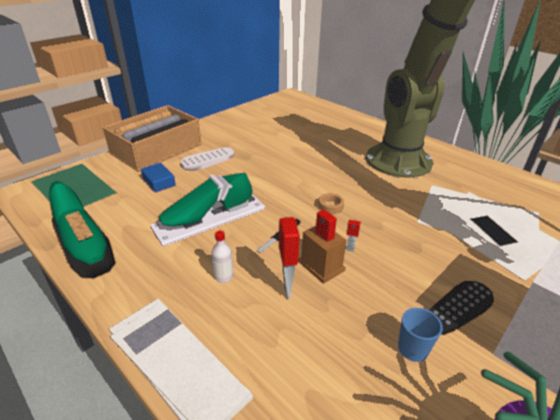

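View pics/t.png

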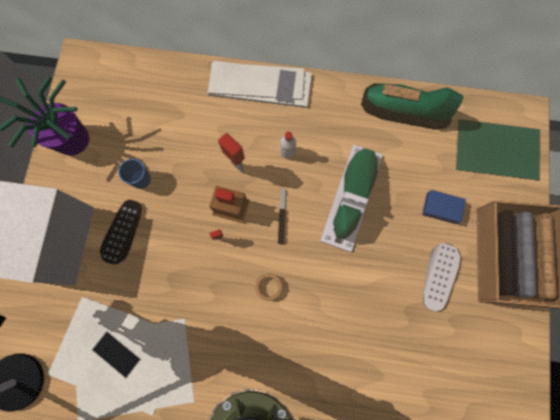

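Candidates for the feeler are the large red one at scene (289,240) / top (231,148), the one in the wooden stand at scene (326,225) / top (225,195), and a small one at scene (353,230) / top (216,234). By the description I choose the one in the stand. I'll check it close up and measure it and the last.

```bash
python3 - <<'E'
from h import *
s=cv2.imread('pics/s.png');t=cv2.imread('pics/t.png')
A=cv2.resize(s[165:305,150:370],(800,509),interpolation=3)[:, :]
B=cv2.resize(t[130:255,200:390],(800,526),interpolation=3)
cv2.imwrite('pics/c1.png',A);cv2.imwrite('pics/c2.png',B)
a=grab('scene');b=grab('top')
def regs(l,cam):return [(round(r['conf'],2),[round(r['point'][1]*560,1),round(r['point'][0]*420,1)],int(r['region'].sum())) for r in finder.trace(l,cam)]
for c in('scene','top'):
  for l in('feeler','stand','heel','toe','carrier'):print(c,l,regs(l,c))
for n,p,q in(('stand',(316.9,266.3),(234.5,205.1)),('carrier',(221.1,216.8),(346.2,207)),('heelf',(224.4,178.7),(354.8,205.5)),('toef',(220.1,181.8),(354.4,195.2))):
  print(n,tri([ray(a,*p),ray(b,*q)]))
E
```

```text
scene feeler [(0.95, [322.9, 223.6], 553), (0.95, [291.1, 249.1], 1221), (0.58, [351.2, 236.5], 373)]
scene stand [(0.97, [319.6, 256.9], 1793), (0.27, [460.0, 303.7], 2022)]
scene heel [(0.69, [238.1, 194.2], 1029)]
scene toe [(0.62, [192.7, 203.3], 1659)]
scene carrier [(0.63, [207.7, 210.9], 4420)]
top feeler [(0.84, [224.3, 197.5], 238), (0.75, [230.3, 148.7], 549), (0.29, [282.9, 220.5], 377)]
top stand [(0.78, [235.8, 206.5], 805)]
top heel [(0.67, [346.5, 216.4], 877)]
top toe [(0.96, [364.1, 174.9], 1405), (0.32, [347.2, 217.9], 861)]
top carrier [(0.62, [351.6, 198.3], 3359), (0.5, [224.5, 195.3], 252)]
stand (array([ 0.59068657,  0.13608607, -0.00247483]), [np.float64(0.0015933821835398983), np.float64(0.0015933821835398604)])
carrier (array([ 0.62978649, -0.18001694, -0.00717789]), [np.float64(0.0016939414436332014), np.float64(0.0016939414436333547)])
heelf (array([ 0.60732847, -0.18439858,  0.10652627]), [np.float64(0.003860479455459329), np.float64(0.003860479455459354)])
toef (array([ 0.63062266, -0.17755986,  0.11139923]), [np.float64(0.007076009598234402), np.float64(0.00707600959823448)])
```

View pics/c1.png

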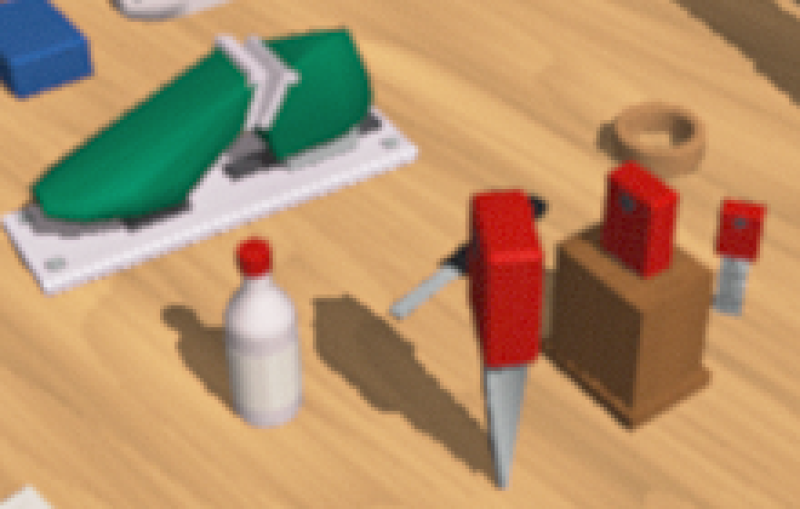

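View pics/c2.png

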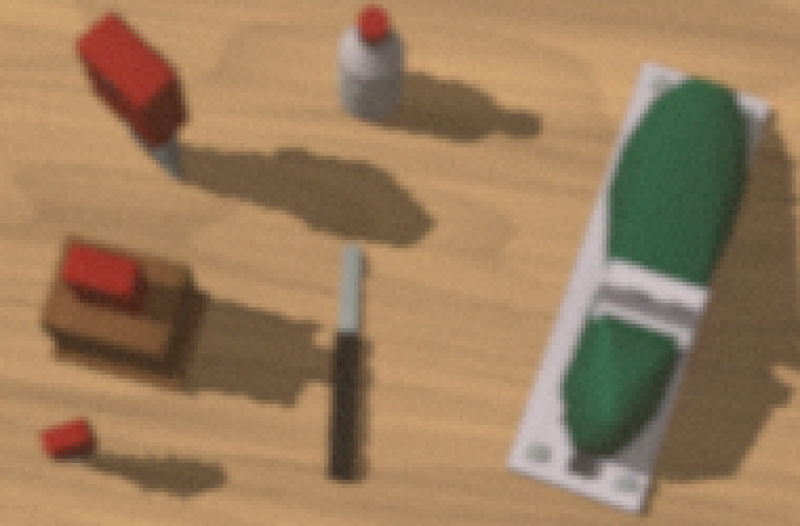

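The stand feeler (c1 640,215; c2 102,270) has the given proportions. The free-standing red one at c1 (505,300) is bigger, and the one at c1 (740,230) is smaller. The last's cut shows at c2 (650,300), with the toe away from the robot.

```bash
python3 - <<'E'
from h import *
b=grab('top');a=grab('scene')
f=lambda u,v,z:onz(b,200+u*190/800,130+v*125/526,z)
g=lambda u,v,z:onz(a,150+u*220/800,165+v*140/509,z)
np.set_printoptions(precision=4,suppress=True)
def rep(n,P):
    P=np.array(P);print(n,'c',P.mean(0),'sides',np.linalg.norm(P-np.roll(P,-1,0),axis=1),'ang',[round(float(np.degrees(np.arctan2(*(P[(i+1)%4]-P[i])[1::-1]))),1) for i in range(4)])
rep('carrier',[f(u,v,.012) for u,v in((645,62),(772,107),(645,513),(508,466))])
rep('stand',[f(u,v,.095) for u,v in((68,237),(192,265),(160,362),(44,325))])
rep('handle',[f(u,v,.155) for u,v in((66,243),(145,262),(138,300),(62,285))])
rep('stand_s',[g(u,v,.095) for u,v in((560,238),(608,195),(712,260),(640,302))])
rep('handle_s',[g(u,v,.155) for u,v in((605,178),(628,163),(678,180),(650,197))])
def red(d,box):
    x0,y0,x1,y1=box;h=cv2.cvtColor(d['frame'],cv2.COLOR_RGB2HSV);m=((h[...,0]<8)|(h[...,0]>172))&(h[...,1]>150)&(h[...,2]>70)
    k=np.zeros_like(m);k[y0:y1,x0:x1]=m[y0:y1,x0:x1];v,u=np.nonzero(k);return u.mean(),v.mean(),k.sum()
ra=red(a,(312,205,340,245));rb=red(b,(208,182,240,207));print(ra,rb,tri([ray(a,*ra[:2]),ray(b,*rb[:2])]))
E
```

```text
carrier c [ 0.6578 -0.1945  0.012 ] sides [0.0918 0.2952 0.0937 0.298 ] ang [-103.0, 168.6, 78.7, -11.8]
stand c [0.5805 0.1409 0.095 ] sides [0.0798 0.0643 0.0758 0.0578] ang [-95.2, 171.1, 80.0, -5.1]
handle c [0.5808 0.1413 0.155 ] sides [0.0481 0.0232 0.0456 0.0255] ang [-96.0, 179.1, 86.5, 4.5]
stand_s c [0.5793 0.1379 0.095 ] sides [0.0554 0.0871 0.0618 0.0737] ang [-172.1, 87.6, -6.0, -97.9]
handle_s c [0.5849 0.145  0.155 ] sides [0.0212 0.0326 0.0246 0.0306] ang [-179.8, 104.8, -2.7, -80.7]
(np.float64(325.59519038076155), np.float64(225.10420841683367), np.int64(499)) (np.float64(223.9492385786802), np.float64(195.0203045685279), np.int64(197)) (array([0.5862, 0.1473, 0.1274]), [np.float64(0.00030677832950273565), np.float64(0.00030677832950272817)])
```

```bash
python3 -m jog '[[[0,0,0,0,0,-7.5,8.7],[0,0,0,0,0,-7.5,8.7],[-3.4,-3.5,0,0,0,0,8.7],[-3.4,-3.5,0,0,0,0,8.7],[-3.4,-3.5,0,0,0,0,8.7],[-3.4,-3.5,0,0,0,0,8.7],[-3.4,-3.5,0,0,0,0,8.7],[-3.4,-3.5,0,0,0,0,8.7],[-3.4,-3.5,0,0,0,0,8.7],[-3.4,-3.5,0,0,0,0,8.7],[-3.4,-3.5,0,0,0,0,8.7],[-3.4,-3.5,0,0,0,0,8.7]]]' 20
cat > w.py <<'E'
from h import *
import sys
np.set_printoptions(precision=4,suppress=True)
d=grab('wrist',sys.argv[1]);s,p,r=st()
print(p,r.as_matrix().tolist(),s['joint_positions'],s['ft_force'])
print(np.array(d['pose']).tolist(),np.array(d['intrinsics']).tolist())
E
python3 w.py w1.png
```

```text
time: 2.6
position: [0.5378, 0.216, 0.245]
tool_rot: [0.18, 3.136, 0.001]
ft_force: [1.2, 0.9, 0.5]
grip_width: 1.003
[0.5434 0.2058 0.245 ] [[-0.9919651220734106, 0.1264091886582165, 0.005090541489356236], [0.12637961464846165, 0.9919652006297467, -0.0057648712815167626], [-0.005778372711218896, -0.0050752105727304275, -0.999970425885912]] [-0.61    0.1707  0.2239  1.6389 -0.0313  1.3337  1.0621] [ 3.6722 -6.835  -0.2718]
[[0.11379050334312439, 0.9498848904946859, 0.2911535954763636, 0.4586244581207757], [0.9935042962804678, -0.10907964164806186, -0.03241674027689746, 0.22454633545626085], [0.0009667580709910695, 0.29295106517612457, -0.9561269470059942, 0.3847135505155747], [0.0, 0.0, 0.0, 1.0]] [[317.70780543674533, 0.0, 280.7034023144643], [0.0, 317.70780543674533, 210.5452058603734], [0.0, 0.0, 1.0]]
```

View pics/w1.png

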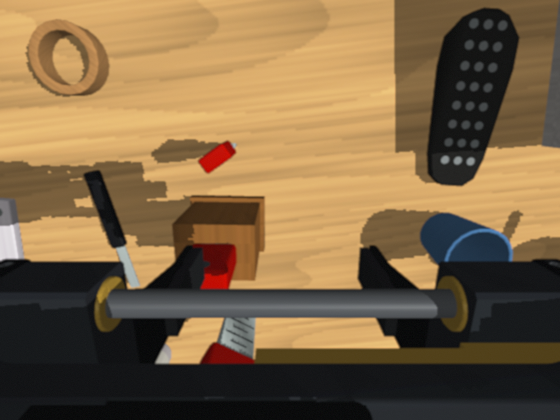

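The wrist view shows the stand's handle at (218,265), left of the jaw centre (280). The arm is still short of it in -y, so I'll move on over it and look again.

```bash
python3 -m jog '[[[-2.4,-2.9,0,0,0,0,8.7],[-2.4,-2.9,0,0,0,0,8.7],[0,0,0,0,0,0,8.7],[0,0,0,0,0,0,8.7]]]'
python3 w.py w2.png
```

```text
time: 3.05
position: [0.578, 0.1539, 0.2445]
tool_rot: [-0.184, -3.136, -0.0]
ft_force: [-0.8, 1.5, 0.3]
grip_width: 0.995
[0.5774 0.1554 0.2445] [[-0.9934317986370744, 0.11442470013821422, -0.0004994546893546231], [0.11442425296726468, 0.9934316144194821, 0.0008472336068988426], [0.0005931185297913618, 0.0007845190762468934, -0.9999995163699973]] [-0.5323  0.2102  0.2629  1.5968 -0.0567  1.3422  1.1941] [0.016  0.9226 0.4504]
[[0.11633030561811235, 0.9499010311613895, 0.290095313635577, 0.49904904823443286], [0.9932104629984108, -0.11140055584249607, -0.03350958591900801, 0.16259020109564776], [0.00048598896804959325, 0.29202388114075556, -0.9564109036696575, 0.3843143892018248], [0.0, 0.0, 0.0, 1.0]] [[317.70780543674533, 0.0, 280.7034023144643], [0.0, 317.70780543674533, 210.5452058603734], [0.0, 0.0, 1.0]]
```

View pics/w2.png

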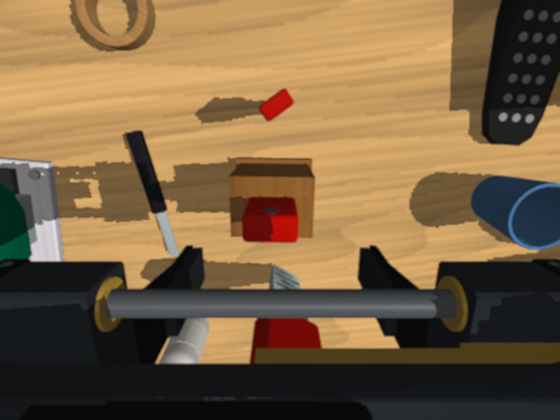

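The handle shows whole at about (271,220), with its top face spanning columns 243-298 down to row 241. The stand top's far edge is on row 237, columns 231-314. Next I compute positions from these.

```bash
python3 - <<'E'
from h import *
np.set_printoptions(precision=4,suppress=True)
d=grab('wrist');f=d['frame'].astype(int)
red=(f[...,0]>120)&(f[...,1]<60)
for r in range(194,246,4):
    c=np.nonzero(red[r,230:315])[0]+230
    print(r,(c.min(),c.max()) if len(c) else None, f[r,280] if r<250 else '')
k=np.zeros(red.shape,np.uint8);k[180:250,230:315]=red[180:250,230:315]
print(cv2.minAreaRect(np.argwhere(k)[:,::-1].astype(np.float32)))
P=[onz(d,u,v,.155) for u,v in((243.5,241.5),(298,241.5))];print(P,np.mean(P,0),P[0]-P[1])
P=[onz(d,u,v,.095) for u,v in((231,237),(314,237),(315,179),(230,179))];print(np.array(P),np.mean(P,0))
print(proj(d,[.585,.1425,.155]),proj(d,np.append(st()[1][:2],.155)))
E
```

```text
194 None [144  95  45]
198 None [87 33 14]
202 (np.int64(293), np.int64(293)) [83 12  9]
206 (np.int64(293), np.int64(294)) [78  8  6]
210 (np.int64(294), np.int64(294)) [86  9  9]
214 (np.int64(294), np.int64(295)) [92  8  9]
218 (np.int64(272), np.int64(295)) [167  11   5]
222 (np.int64(271), np.int64(295)) [186  15   6]
226 (np.int64(270), np.int64(295)) [184  14   5]
230 (np.int64(270), np.int64(295)) [184  14   4]
234 (np.int64(271), np.int64(295)) [182  12   2]
238 (np.int64(271), np.int64(294)) [182  13   5]
242 (np.int64(265), np.int64(292)) [166  42  25]
((277.93292236328125, 232.18487548828125), (33.38071823120117, 63.857601165771484), 48.23970031738281)
[array([0.5897, 0.1246, 0.155 ]), array([0.5945, 0.1667, 0.155 ])] [0.5921 0.1456 0.155 ] [-0.0048 -0.0421  0.    ]
[[0.6075 0.1029 0.095 ]
 [0.6167 0.1834 0.095 ]
 [0.5595 0.1891 0.095 ]
 [0.5506 0.1111 0.095 ]] [0.5836 0.1466 0.095 ]
[265.6066 233.4389] [282.1396 221.9945]
```

```bash
python3 -m jog '[[[-0.6,-0.95,0,0,0,0,8.7],[0,0,3,0,0,0,8.7],[0,0,4,0,0,0,7],[0,0,3,0,0,0,6.5],[0,0,1.1,0,0,0,6.5],[0,0,0,0,0,0,5],[0,0,0,0,0,0,3],[0,0,0,0,0,0,3],[0,0,0,0,0,0,3],[0,0,0,0,0,0,3]]]' 20
python3 - <<'E'
from h import *
s,p,r=st();print(p,s['ft_force'],s['torque'],s['grip_width']*87)
E
```

```text
time: 4.15
position: [0.584, 0.1448, 0.1356]
tool_rot: [0.18, 3.133, 0.002]
ft_force: [0.4, 0.3, 5.7]
grip_width: 0.508
[0.58397037 0.14479557 0.13559885] [0.38988182 0.34849655 5.68165112] [0.02772898 0.07369695 0.06879825] 44.17203559022833
```

```bash
python3 -m jog '[[[0,0,-1,0,0,0,3],[0,0,-2,0,0,0,3],[0,0,-4,0,0,0,3],[0,0,-4,0,0,0,3],[0,0,-3,0,0,0,3],[0,0,-1,0,0,0,3],[0,0,0,0,0,0,3],[0,0,0,0,0,0,3],[0,0,0,0,0,0,3]]]' 30
python3 - <<'E'
from h import *
np.set_printoptions(precision=4,suppress=True)
s,p,r=st();print(p,r.as_matrix(),s['ft_force'],s['torque'],s['grip_width']*87,s['joint_positions'])
a=grab('scene','s2.png');t=grab('top','t2.png')
im=cv2.hconcat([cv2.resize(a['frame'][150:300,150:370],(587,400),interpolation=3),])
for c in('scene','top'):
  for l in('feeler','side_a','heel_face','toe_face'):print(c,l,spots(l,c))
A=cv2.resize(a['frame'][120:270,230:400],(400,353),interpolation=3);B=cv2.resize(a['frame'][160:240,150:270],(400,267),interpolation=3);C=cv2.resize(t['frame'][140:255,320:390],(365,600),interpolation=3)
L=np.vstack([A[:333],B]);cv2.imwrite('pics/m1.png',np.hstack([L,C])[:,:,::-1])
E
```

```text
time: 5.05
position: [0.5816, 0.1442, 0.2811]
tool_rot: [-0.18, -3.133, 0.002]
ft_force: [-0.0, 0.5, -1.3]
grip_width: 0.508
[0.5816 0.1442 0.2811] [[-0.9934  0.1147 -0.0039]
 [ 0.1147  0.9934 -0.0013]
 [ 0.0037 -0.0018 -1.    ]] [-0.0259  0.5368 -1.2666] [-0.005   0.0006 -0.0032] 44.170640257306296 [-0.5213  0.2004  0.2739  1.5359 -0.0542  1.4168  1.2118]
scene feeler [(0.88, 347.7, 254.9), (0.83, 325.5, 209.2), (0.55, 287.6, 292.3)]
scene side_a [(0.85, 330.8, 202.1), (0.84, 326.8, 203.3), (0.7, 351.1, 245.0), (0.67, 284.1, 283.5)]
scene heel_face [(0.97, 222.2, 179.0)]
scene toe_face [(0.77, 216.6, 180.0)]
top feeler [(0.78, 238.7, 167.4), (0.58, 218.8, 194.2), (0.55, 220.1, 235.5)]
top side_a [(0.64, 220.0, 234.1), (0.57, 220.5, 236.8), (0.53, 221.4, 193.2), (0.39, 218.4, 188.5)]
top heel_face [(0.65, 353.5, 205.0)]
top toe_face [(0.96, 356.1, 200.8)]
```

View pics/m1.png

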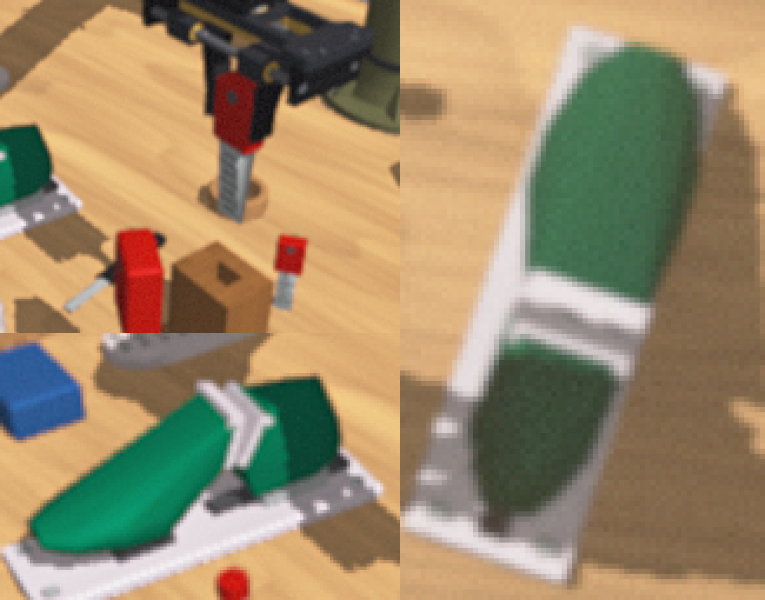

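The blade is out and hangs straight. The last's cut is at m1 (580,325), with white face caps on both sides. Next I compute the cut centre and the hover move.

```bash
cat > go.py <<'E'
from h import *
np.set_printoptions(precision=4,suppress=True)
def target(C,psi,lift,tipoff=.1206,lean=25,xoff=0):
    ex=np.array([np.cos(psi),np.sin(psi),0]);l=np.radians(lean)
    tz=np.sin(l)*ex-np.cos(l)*np.array([0,0,1]);ty=np.array([-np.sin(psi),np.cos(psi),0]);tx=np.cross(ty,tz)
    M=np.c_[tx,ty,tz];return C-(lift+tipoff)*tz-xoff*tx,M
def report(T,M):
    s,p,r=st();m=r.as_matrix();print('pos',p,'ft',s['ft_force'],'target',T)
    print('d tool now cm',m.T@(T-p)*100,' d in target axes cm',M.T@(T-p)*100,'rot deg',np.degrees(R.from_matrix(m.T@M).as_rotvec()))
E
python3 - <<'E'
from go import *
a=grab('scene');b=grab('top')
for n,q,p in(('heel',[(222.2,179),(224.4,178.7)],[(353.5,205),(354.8,205.5)]),('toe',[(216.6,180),(220.1,181.8)],[(356.1,200.8),(354.4,195.2)])):
  for x in q:print(n,'s',onz(a,*x,.11))
  for x in p:print(n,'t',onz(b,*x,.11))
# edges from crop m1: top C part: u=320+(x-400)/5.214, v=140+y/5.214
for n,x,y in(('toeL',523,297),('toeR',648,330),('heelL',512,332),('heelR',632,352),('capL',525,270),('capR',652,303)):
  print(n,onz(b,320+(x-400)/5.214,140+y/5.214,.11))
T,M=target(np.array([.62,-.187,.11]),np.radians(-11.7),.05);report(T,M)
E
```

```text
heel s [ 0.6142 -0.1787  0.11  ]
heel s [ 0.6091 -0.1759  0.11  ]
heel t [ 0.6101 -0.1833  0.11  ]
heel t [ 0.6093 -0.1867  0.11  ]
toe s [ 0.6277 -0.185   0.11  ]
toe s [ 0.6266 -0.1718  0.11  ]
toe t [ 0.6221 -0.1888  0.11  ]
toe t [ 0.6362 -0.183   0.11  ]
toeL [ 0.6277 -0.1559  0.11  ]
toeR [ 0.6196 -0.2186  0.11  ]
heelL [ 0.6093 -0.1524  0.11  ]
heelR [ 0.6074 -0.2118  0.11  ]
capL [ 0.6416 -0.1555  0.11  ]
capR [ 0.6335 -0.2193  0.11  ]
pos [0.5827 0.1445 0.2836] ft [-0.1344  0.0973 -1.6206] target [ 0.5494 -0.1724  0.2646]
d tool now cm [ -0.3247 -31.8565   1.8982]  d in target axes cm [ -2.0634 -31.7006   3.0595] rot deg [  1.1207 -24.9758   5.0309]
```

```bash
python3 -m jog '[[[0,0,0,0.37,-8.3,1.65,3],[0,0,0,0.37,-8.3,1.65,3],[0,0,0,0.37,-8.3,1.65,3],[-0.2,-4,0,0,0,0,3],[-0.2,-4,0.3,0,0,0,3],[-0.2,-4,0.3,0,0,0,3],[-0.2,-4,0.4,0,0,0,3],[-0.2,-4,0.4,0,0,0,3],[-0.3,-4,0.5,0,0,0,3],[-0.3,-4,0.5,0,0,0,3],[-0.4,-3.7,0.5,0,0,0,3],[0,0,0,0,0,0,3]]]'
python3 -m jog '[[[0,0,0,0,0,0,3],[0,0,0,0,0,0,3]]]'
python3 - <<'E'
from go import *
T,M=target(np.array([.617,-.186,.11]),np.radians(-11.7),.05);report(T,M)
d=grab('wrist','w3.png')
print(np.array(d['pose']).tolist())
for l in('heel_face','toe_face','feeler','side_a','side_b'):print(l,spots(l,'wrist'))
tip=st()[1]+.1206*st()[2].as_matrix()[:,2];print('tip',tip,'tippx',proj(d,tip),'Cpx',proj(d,[.617,-.186,.11]))
E
```

```text
time: 6.85
position: [0.5468, -0.1791, 0.2659]
tool_rot: [0.287, 2.693, -0.064]
ft_force: [0.2, 0.0, -1.9]
grip_width: 0.504
time: 7.05
position: [0.5487, -0.1707, 0.2657]
tool_rot: [0.272, 2.695, -0.06]
ft_force: [-0.1, -0.3, -1.2]
grip_width: 0.5
pos [ 0.5487 -0.1707  0.2657] ft [-0.1423 -0.2696 -1.2188] target [ 0.5464 -0.1714  0.2646]
d tool now cm [ 0.2387 -0.1076  0.012 ]  d in target axes cm [ 0.2384 -0.1083  0.0117] rot deg [ 0.0841 -0.0983  0.157 ]
[[0.19903278026341875, 0.7294198634281166, 0.6544712485794307, 0.4202185866230322], [0.979992688464814, -0.14850483489617033, -0.1325165822377129, -0.14507634530658656], [0.0005319173967854194, 0.6677521822120587, -0.7443834631525034, 0.3587521082107653], [0.0, 0.0, 0.0, 1.0]]
heel_face [(0.97, 282.4, 186.2)]
toe_face [(0.58, 281.7, 222.9), (0.55, 281.5, 197.4)]
feeler [(0.76, 279.3, 210.4), (0.56, 543.8, 150.6)]
side_a [(0.83, 555.4, 169.7), (0.71, 283.3, 222.1), (0.71, 284.0, 212.8)]
side_b [(0.83, 555.4, 169.7), (0.71, 283.3, 222.1), (0.71, 284.0, 212.8)]
tip [ 0.5985 -0.1816  0.1564] tippx [280.2376 210.9345] Cpx [279.6378 194.1403]
```

View pics/w3.png

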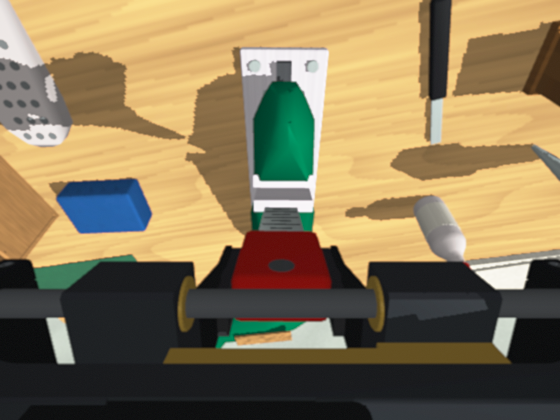

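The wrist view has the cut at about (283,193) and the blade tip just below it at (280,208), aligned across the width. I'll crop in.

```bash
python3 - <<'E'
import cv2
i=cv2.imread('pics/w3.png');cv2.imwrite('pics/w3c.png',cv2.resize(i[165:240,235:335],None,fx=8,fy=8,interpolation=2))
E
```

```text
(no output)
```

View pics/w3c.png

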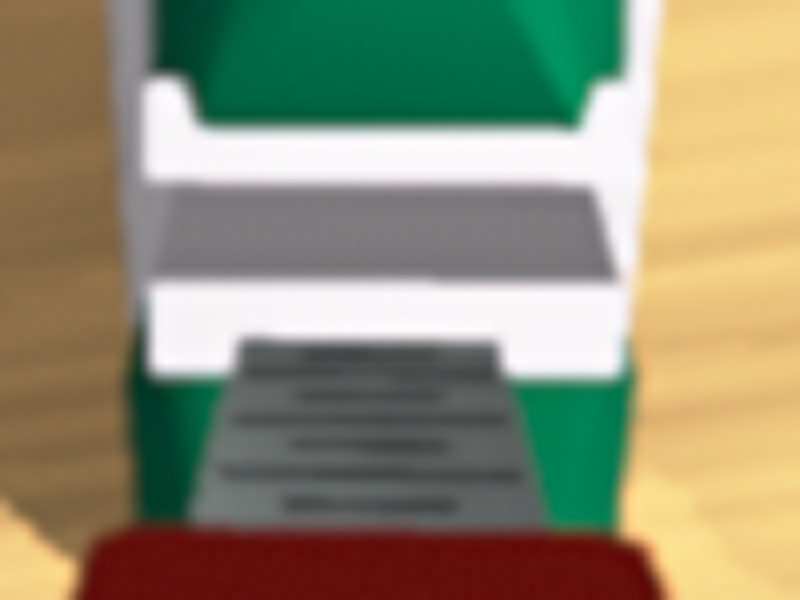

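```bash
python3 - <<'E'
from go import *
d=grab('wrist')
s,p,r=st();m=r.as_matrix()
h=onz(d,283.2,188.1,.11);t=onz(d,283,200,.11);print('heel',h,'toe',t,'width',np.linalg.norm(h-t))
for xo in(-.002,0,.002,.004,.006):print(xo,proj(d,p+m@[xo,0,.1206]))
print('cam in tool',m.T@(np.array(d['pose'])[:3,3]-p), 'boom bench pts: plate end', onz(d,265.5,216,.012))
C=(h+t)/2;rel=m.T@(C-p);print('C in tool',rel*100,'rays: tool z of horizontal',m.T@[np.cos(np.radians(-11.7)),np.sin(np.radians(-11.7)),0])
E
```

```text
heel [ 0.6103 -0.1817  0.11  ] toe [ 0.6253 -0.1849  0.11  ] width 0.015360087057692944
-0.002 [280.7699 213.0138]
0 [280.772  210.7854]
0.002 [280.774  208.5474]
0.004 [280.7761 206.2998]
0.006 [280.7782 204.0425]
cam in tool [ 0.0797 -0.0003 -0.1395] boom bench pts: plate end [ 0.7314 -0.232   0.012 ]
C in tool [ 0.213   0.2386 17.0766] rays: tool z of horizontal [-0.9069 -0.0024  0.4213]
```

```bash
python3 -m jog '[[[0.1,0.2,1,0,0,0,3],[0,0,2,0,0,0,3],[0,0,2,0,0,0,3],[0,0,0.5,0,0,0,3],[0,0,0,0,0,0,3],[0,0,0,0,0,0,3],[0,0,0,0,0,0,3]]]'
python3 - <<'E'
from go import *
d=grab('wrist','w4.png')
cv2.imwrite('pics/w4c.png',cv2.resize(d['frame'][165:240,235:335],None,fx=8,fy=8,interpolation=2)[:,:,::-1])
s,p,r=st();m=r.as_matrix();print(p,s['ft_force'],m.T@s['ft_force'])
for xo in(-.001,.001,.003):print(xo,proj(d,p+m@[xo,0,.1206]))
E
```

```text
time: 8.1
position: [0.5712, -0.1747, 0.2165]
tool_rot: [0.274, 2.693, -0.06]
ft_force: [0.3, -0.1, -0.5]
grip_width: 0.501
[ 0.5712 -0.1748  0.2165] [ 0.8576 -0.7727 -1.3413] [-0.3352 -0.5846  1.6363]
-0.001 [281.0205 211.8906]
0.001 [281.0225 209.6571]
0.003 [281.0245 207.4139]
```

View pics/w4c.png

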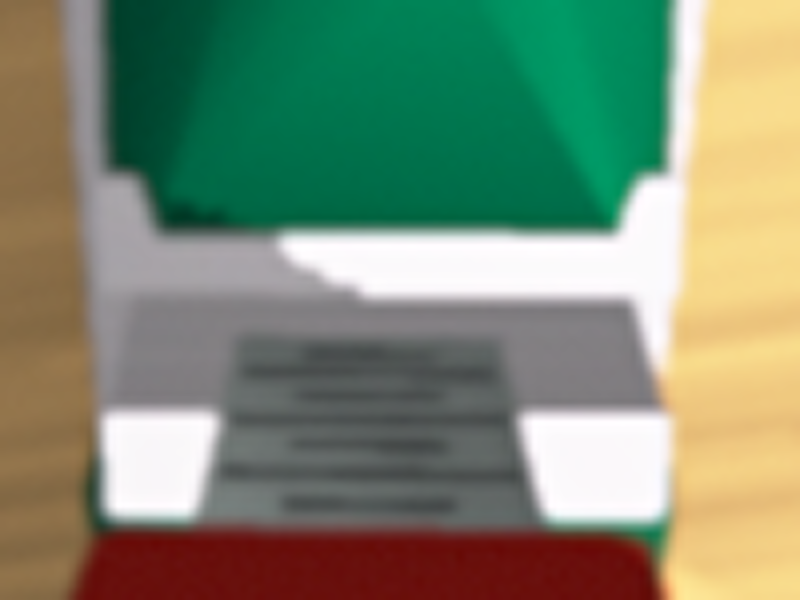

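```bash
python3 -m jog '[[[0,0.15,0,0,0,0,3],[0,0,0,0,0,0,3],[0,0,0,0,0,0,3]]]'
python3 - <<'E'
from go import *
d=grab('wrist');s,p,r=st();m=r.as_matrix();print(p,m.T@(p-[.5712,-.1748,.2165])*1e3)
h=onz(d,283.2,202.1,.11);t=onz(d,283.2,216,.11);print('heel',h,'toe',t,np.linalg.norm(h-t))
print('tool mm heel',m.T@(h-p)*1e3,'toe',m.T@(t-p)*1e3)
f=d['frame'].astype(int)
g=f.sum(2)
for n,c in(('c262',slice(258,262)),('c304',slice(303,307)),('blade',slice(276,286))):print(n,[(v,int(g[v,c].mean())) for v in range(198,222)])
for row in(209,212,224):print(row,[(c,int(g[row,c])) for c in list(range(244,270))+list(range(296,322))])
E
```

```text
time: 8.45
position: [0.5711, -0.1732, 0.2157]
tool_rot: [0.274, 2.694, -0.061]
ft_force: [-0.6, 0.9, -1.2]
grip_width: 0.5
[ 0.5711 -0.1732  0.2156] [0.7695 1.5591 0.6193]
heel [ 0.6088 -0.179   0.11  ] toe [ 0.624  -0.1821  0.11  ] 0.015577577807400848
tool mm heel [  9.9905   1.8565 111.8237] toe [ -4.1351   1.9521 118.3902]
c262 [(198, 502), (199, 500), (200, 500), (201, 494), (202, 463), (203, 414), (204, 386), (205, 386), (206, 388), (207, 387), (208, 386), (209, 386), (210, 390), (211, 386), (212, 382), (213, 381), (214, 380), (215, 377), (216, 390), (217, 540), (218, 708), (219, 729), (220, 711), (221, 695)]
c304 [(198, 753), (199, 752), (200, 754), (201, 756), (202, 733), (203, 563), (204, 394), (205, 375), (206, 388), (207, 390), (208, 387), (209, 385), (210, 386), (211, 387), (212, 383), (213, 382), (214, 382), (215, 377), (216, 387), (217, 513), (218, 705), (219, 753), (220, 751), (221, 751)]
blade [(198, 750), (199, 740), (200, 714), (201, 655), (202, 554), (203, 431), (204, 384), (205, 386), (206, 375), (207, 317), (208, 253), (209, 231), (210, 244), (211, 239), (212, 2
[... 1299 characters left out ...]
(316, 671), (317, 617), (318, 594), (319, 594), (320, 592), (321, 591)]
224 [(244, 263), (245, 367), (246, 617), (247, 735), (248, 748), (249, 745), (250, 743), (251, 743), (252, 744), (253, 744), (254, 745), (255, 745), (256, 745), (257, 747), (258, 750), (259, 734), (260, 611), (261, 416), (262, 314), (263, 269), (264, 258), (265, 259), (266, 266), (267, 268), (268, 265), (269, 261), (296, 232), (297, 227), (298, 223), (299, 230), (300, 305), (301, 515), (302, 717), (303, 754), (304, 751), (305, 751), (306, 749), (307, 749), (308, 749), (309, 749), (310, 749), (311, 749), (312, 749), (313, 751), (314, 753), (315, 741), (316, 650), (317, 553), (318, 563), (319, 579), (320, 582), (321, 585)]
```

```bash
python3 -m jog '[[[0.05,0,1,0,0,0,3],[0,0,1,0,0,0,3],[0,0,1,0,0,0,3],[0,0,0,0,0,0,3],[0,0,0,0,0,0,3],[0,0,0,0,0,0,3]]]'
cat > f.py <<'E'
from go import *
d=grab('wrist');F=[];P=[];Q=[]
for i in range(3):
    s,p,r=st();F.append(s['ft_force']);P.append(p);Q.append(s['torque']);imaging.get_image('wrist')
m=r.as_matrix();f=d['frame'].astype(int).sum(2)
print('t',s['time'],'pos',np.mean(P,0),'Ftool',m.T@np.mean(F,0),'Ttool',m.T@np.mean(Q,0),'spread',np.ptp(F,0))
print('L',f[196:250:1,256:262].mean(1).astype(int).tolist());print('R',f[196:250,303:308].mean(1).astype(int).tolist());print('B',f[196:250,276:286].mean(1).astype(int).tolist())
E
python3 f.py
```

```text
time: 9.1
position: [0.583, -0.1758, 0.188]
tool_rot: [0.274, 2.695, -0.061]
ft_force: [-0.5, -0.3, -0.9]
grip_width: 0.503
t 9.25 pos [ 0.5831 -0.1757  0.1883] Ftool [0.8221 0.4305 0.8665] Ttool [ 0.0072  0.6478 -0.0337] spread [0.7346 0.3825 0.7039]
L [122, 121, 119, 112, 109, 106, 105, 102, 107, 200, 355, 477, 514, 513, 511, 511, 510, 499, 457, 413, 398, 399, 397, 391, 392, 396, 395, 390, 385, 387, 387, 389, 394, 375, 302, 205, 142, 132, 134, 136, 135, 136, 137, 136, 136, 135, 135, 135, 138, 136, 137, 138, 138, 137]
R [200, 196, 193, 192, 191, 189, 188, 184, 177, 290, 573, 758, 763, 756, 755, 755, 757, 760, 726, 544, 404, 397, 403, 398, 396, 396, 398, 397, 393, 391, 389, 388, 391, 391, 358, 260, 161, 133, 135, 136, 139, 136, 135, 136, 135, 137, 137, 139, 137, 136, 137, 134, 138, 136]
B [192, 190, 188, 186, 186, 183, 181, 178, 172, 242, 444, 610, 630, 609, 589, 554, 518, 501, 443, 354, 280, 237, 279, 282, 242, 281, 305, 262, 239, 302, 319, 270, 260, 307, 297, 220, 149, 133, 135, 135, 135, 135, 135, 137, 138, 136, 137, 136, 138, 136, 136, 137, 135, 138]
```

```bash
cat > q.py <<'E'
from go import *
F=[];P=[];Q=[]
for i in range(3):
    s,p,r=st();F.append(s['ft_force']);P.append(p);Q.append(s['torque']);imaging.get_image('wrist')
m=r.as_matrix();P=np.mean(P,0);print('t',s['time'],'tool-axis pos mm',(m.T@(P-[.583,-.1757,.1883]))*1e3,'Ftool',m.T@np.mean(F,0),'Ttool',m.T@np.mean(Q,0))
E
python3 -m jog '[[[0,0,0.3,0,0,0,3],[0,0,0.3,0,0,0,3],[0,0,0,0,0,0,3],[0,0,0,0,0,0,3]]]';python3 q.py
```

```text
time: 9.7
position: [0.5854, -0.1762, 0.1824]
tool_rot: [0.274, 2.695, -0.061]
ft_force: [-0.3, 1.0, -2.0]
grip_width: 0.501
t 9.8 tool-axis pos mm [ 0.1529 -0.02    6.3182] Ftool [0.6991 0.2999 1.4448] Ttool [-0.0285  0.6514 -0.013 ]
```

```bash
python3 -m jog '[[[0,0,0.2,0,0,0,3],[0,0,0.2,0,0,0,3],[0,0,0,0,0,0,3],[0,0,0,0,0,0,3]]]';python3 q.py;python3 -m jog '[[[0,0,0.1,0,0,0,3],[0,0,0.1,0,0,0,3],[0,0,0,0,0,0,3],[0,0,0,0,0,0,3]]]';python3 q.py
```

```text
time: 10.25
position: [0.5871, -0.1766, 0.1788]
tool_rot: [0.274, 2.695, -0.061]
ft_force: [0.8, -0.0, -1.0]
grip_width: 0.505
t 10.35 tool-axis pos mm [ 0.1184 -0.0008 10.2811] Ftool [-0.0833 -0.0457  1.6574] Ttool [-0.0137  0.6615 -0.0044]
time: 10.8
position: [0.588, -0.1767, 0.1771]
tool_rot: [0.274, 2.694, -0.061]
ft_force: [0.1, -0.2, -1.1]
grip_width: 0.51
t 10.9 tool-axis pos mm [ 0.1086  0.0203 12.2624] Ftool [ 0.676  -0.5394  0.8754] Ttool [-0.0189  0.6601 -0.0238]
```

```bash
for i in 1 2; do python3 -m jog '[[[0,0,0.1,0,0,0,3],[0,0,0,0,0,0,3],[0,0,0,0,0,0,3]]]' >/dev/null;python3 q.py;done
```

```text
t 11.35 tool-axis pos mm [ 0.1174  0.0009 13.2617] Ftool [0.9867 0.2863 0.9216] Ttool [-0.0312  0.6627 -0.0013]
t 11.8 tool-axis pos mm [ 0.095   0.0077 14.2436] Ftool [ 0.1717 -0.2514  1.3154] Ttool [-0.0302  0.6378 -0.0074]
```

```bash
python3 -m jog '[[[0,0,0.1,0,0,0,3],[0,0,0,0,0,0,3],[0,0,0,0,0,0,3]]]' >/dev/null;python3 q.py;python3 -m jog '[[[0,0,0.1,0,0,0,3],[0,0,0,0,0,0,3],[0,0,0,0,0,0,3]]]' >/dev/null;python3 q.py
```

```text
t 12.25 tool-axis pos mm [ 0.098   0.0172 15.2451] Ftool [ 0.3224 -0.1275  0.7155] Ttool [0.0196 0.677  0.0053]
t 12.7 tool-axis pos mm [ 0.0665  0.0196 16.241 ] Ftool [ 0.5406 -0.1483  1.2457] Ttool [ 0.0166  0.62   -0.0037]
```

```bash
python3 -m jog '[[[0,0,0.1,0,0,0,3],[0,0,0,0,0,0,3],[0,0,0,0,0,0,3]]]' >/dev/null;python3 q.py;python3 -m jog '[[[0,0,0.1,0,0,0,3],[0,0,0,0,0,0,3],[0,0,0,0,0,0,3]]]' >/dev/null;python3 q.py
```

```text
t 13.15 tool-axis pos mm [ 0.0332  0.018  17.2279] Ftool [0.0528 0.4377 1.6771] Ttool [-0.0249  0.5397  0.0087]
t 13.6 tool-axis pos mm [-0.0208  0.0189 18.2186] Ftool [-0.1302  0.3437  1.2487] Ttool [-0.0428  0.4364 -0.007 ]
```

The torque about tool y falls from 0.66 to 0.44 while the force along x turns negative, so the heel face is being touched first. I'll ease off toward the toe and go on.

```bash
python3 -m jog '[[[-0.03,0,0,0,0,0,3],[0,0,0,0,0,0,3],[0,0,0,0,0,0,3]]]' >/dev/null;python3 q.py;python3 -m jog '[[[0,0,0.1,0,0,0,3],[0,0,0,0,0,0,3],[0,0,0,0,0,0,3]]]' >/dev/null;python3 q.py
```

```text
t 14.05 tool-axis pos mm [-0.124   0.0229 18.2463] Ftool [-0.0174  0.2838  0.8872] Ttool [-0.0161  0.5784  0.0055]
t 14.5 tool-axis pos mm [-0.1311  0.0211 19.2765] Ftool [ 0.4884 -0.0351  0.4767] Ttool [-0.0391  0.6182 -0.0389]
```

```bash
python3 -m jog '[[[0,0,0.1,0,0,0,3],[0,0,0,0,0,0,3],[0,0,0,0,0,0,3]]]' >/dev/null;python3 q.py;python3 -m jog '[[[0,0,0.05,0,0,0,3],[0,0,0,0,0,0,3],[0,0,0,0,0,0,3]]]' >/dev/null;python3 q.py
```

```text
t 14.95 tool-axis pos mm [-0.1431 -0.02   19.8794] Ftool [ 2.624   0.3259 -6.1234] Ttool [-0.0178  1.0668 -0.1956]
t 15.4 tool-axis pos mm [-0.2063 -0.0653 19.9423] Ftool [  5.2351  -0.2842 -12.3222] Ttool [-0.0671  1.5064 -0.2357]
```

Both faces now drag: axial force is -12 N and the blade has stopped advancing. I'll relax the side load and a little of the axial load, then release.

```bash
python3 -m jog '[[[0.02,0,-0.04,0,0,0,3],[0,0,0,0,0,0,3],[0,0,0,0,0,0,3]]]' >/dev/null;python3 q.py
```

```text
t 15.85 tool-axis pos mm [-0.1279 -0.0268 19.9159] Ftool [ 3.1601  0.0443 -8.2827] Ttool [-0.024   1.1302 -0.1998]
```

```bash
python3 -m jog '[[[0.02,0,-0.03,0,0,0,3],[0,0,0,0,0,0,3]]]' >/dev/null;python3 q.py; python3 -m jog '[[[0,0,0,0,0,0,4.5],[0,0,0,0,0,0,4.8],[0,0,0,0,0,0,5.4],[0,0,0,0,0,0,6.2],[0,0,0,0,0,0,6.8],[0,0,0,0,0,0,6.8],[0,0,0,0,0,0,6.8]]]';python3 q.py
python3 - <<'E'
from go import *
d=grab('wrist','w5.png');a=grab('scene')
A=cv2.resize(d['frame'][170:320,200:360],(640,600),interpolation=2)
cv2.imwrite('pics/w5c.png',A[:,:,::-1])
E
```

```text
t 16.2 tool-axis pos mm [-0.0301  0.0061 19.8958] Ftool [ 2.0794 -0.1356 -4.0818] Ttool [-0.0244  0.8188 -0.1332]
time: 16.95
position: [0.5911, -0.1774, 0.1701]
tool_rot: [0.274, 2.694, -0.061]
ft_force: [0.3, 0.0, -0.1]
grip_width: 0.773
t 17.05 tool-axis pos mm [ 0.1754  0.0029 20.0262] Ftool [-0.1776  0.2589  0.217 ] Ttool [-0.0154  0.4875 -0.0229]
```

View pics/w5c.png

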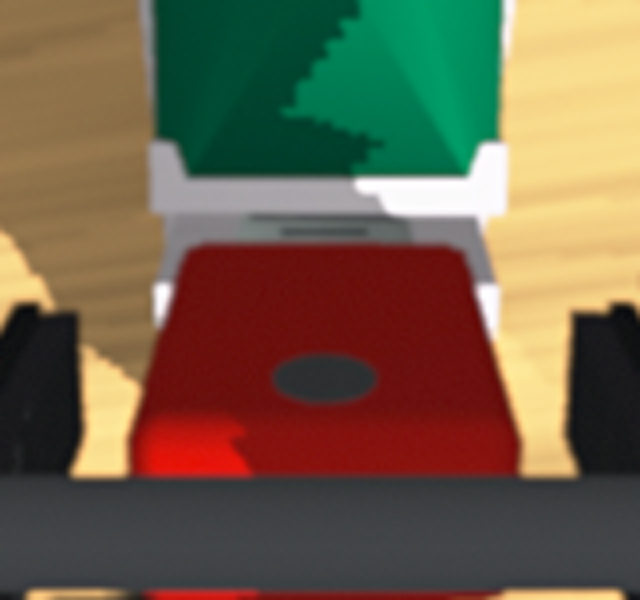

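The jaws are clear on both sides and the blade stands centred (blade 241-413, cap 150-507). I'll back out along the tool axis and check.

```bash
python3 -m jog '[[[0,0,-1,0,0,0,6.8],[0,0,-2,0,0,0,6.8],[0,0,-3,0,0,0,6.8],[0,0,-4,0,0,0,6.8],[0,0,-4,0,0,0,6.8],[0,0,-1,0,0,0,6.8],[0,0,0,0,0,0,6.8],[0,0,0,0,0,0,6.8]]]'
python3 - <<'E'
from go import *
d=grab('wrist');a=grab('scene');t=grab('top')
A=cv2.resize(d['frame'][90:300,170:390],(420,400),interpolation=3);B=cv2.resize(a['frame'][130:240,140:290],(380,279),interpolation=3);
C=np.zeros((400,380,3),np.uint8);C[:279]=B
top=np.hstack([A,C]);bot=cv2.resize(a['frame'][140:300,120:440],(400,200));b2=cv2.resize(t['frame'][120:320,100:500],(400,200))
cv2.imwrite('pics/fin.png',np.vstack([top,np.hstack([bot,b2])])[:,:,::-1])
# heel position check: same heel edge rows vs. toe from top image
E
```

```text
time: 18.0
position: [0.5289, -0.1648, 0.3054]
tool_rot: [0.275, 2.695, -0.061]
ft_force: [1.1, 0.9, -0.8]
grip_width: 0.779
```

View pics/fin.png

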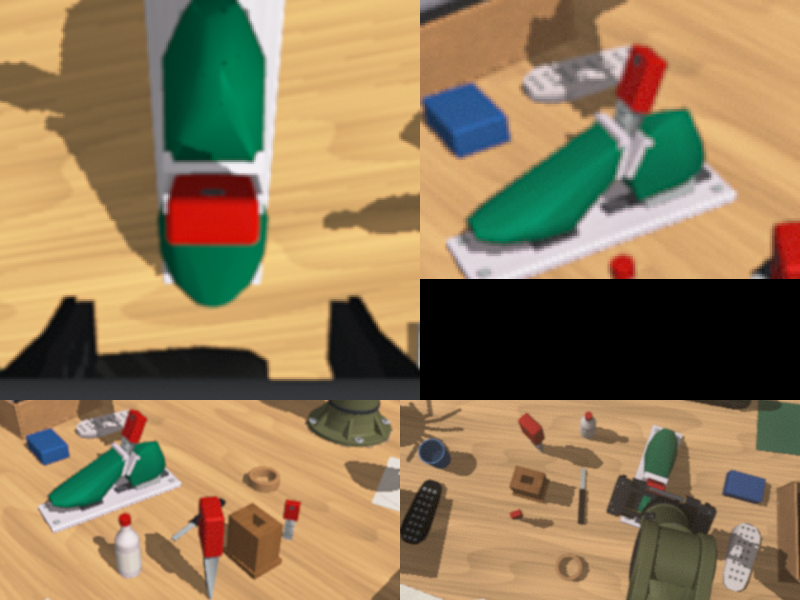

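The blade stands in the cut at its lean, the gripper is clear, and the bystanders are where they were. I'm handing in.

```bash
python3 -c "
from bench import close_job;print(close_job())"
```

```text
the job is handed in; nothing more can be done
None
```

I took the feeler out of the wooden stand by its red handle and slid it down the 25° cut at mid-width until it dragged on both faces. The blade now stands snug in the cut, and I let go and backed off clear. The arm's clock was at about 18 s at hand-in, against the 43 s limit.

- **Contact:** The heel face touched first, at about 1–2 N. I moved slightly toward the toe, and then both faces took the blade. Axial force rose to about 12 N, and the blade stopped advancing.
- **Release:** I eased the load to about 4 N before opening the jaws.
- **Last checks:** The pictures show the blade upright along the cut and centred in width, with the gripper clear and the bystanders in place.
- **Not checked:** I did not measure the heel part's position after insertion. That it did not slide is inferred from the blade stopping dead under rising force. The estimated depth of 58–59 mm is at the upper end of the given range, and that estimate is good to about 2–3 mm.

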